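Hang sample tins level on a balance rack

ROBOT

A 6-joint arm with a two-finger parallel gripper is mounted at the origin on the work surface. World frame = base frame: x ahead of the robot, y to its left, z up, the work surface at z = 0. Lengths are in m, angles in rad, forces in N, time in s.
With the tool pointing down it reaches from about 0.375 to 0.975 m from the base axis. Payload 3.8 kg.
Tool frame: the origin (TCP) lies at the centre of the arm's flange, where the gripper is bolted on; the fingertips stand 173 mm ahead of it and the grasp point (between the pads) lies 155 mm ahead of it; z points along the fingers, x is the direction in which the jaws open and shut, and the axes are right-handed (so a half turn about z gives the same grasp; the last joint's range is limited). The gripper opens to 85 mm and grips with 20 to 120 N. Pads are 22 mm wide; open, the fingers measure 114 mm over their backs; the gripper's body (76 mm by 85 mm) begins 54 mm behind the grasp point. The pads swing forward as they close: fully open they stand 13 mm farther back than shut.
Start: joints at [1.086, 0.264, 1.604, -0, 1.274, -0.037], TCP at [0.292, 0.608, 0.405] pointing down, gripper open.
Joint ranges: [-2.63, 2.63], [-0.94, 2.18], [0.31, 2.57], [-1.31, 4.45], [0, 2.66], [-2.55, 2.55]. Speed limits (rad/s): [2.57, 2.57, 3.14, 3.14, 3.14, 3.14].

INTERFACE

Orientations are given as a unit quaternion [x, y, z, w].
In Python, from plant import robot, viewer gives the robot as it stands. The module is installed in compiled form; this text tells all that it offers.
- The arm moves only by the tool apply_moves, never from a script. Its argument "moves" is a list that holds one entry, the list of rows, each a list of 5 numbers: the shift along the world's x, y, z in cm, then the turn about the world's z in rad, then the finger opening in cm, from 0 to 8.54. A call has exactly 8 rows; each row is the pose to reach, as a shift and turn from the pose measured when the call began; what a row does not reach only later rows make up. A row lasts 1/10 s, in which the tool goes at most 50 mm and 8.59 degrees, less where a joint would pass 70% of its speed; a pose out of reach is approached as far as the arm can. A call with a gripper value outside its range is refused whole. The fingers move at their own pace and stop on an object; "force" is the grip in N (left out, the last holds). Time passes only in rows, so rows that repeat a pose let the fingers close, or fill a call up. It gives the time, the measured TCP pose, the force and the opening at its end, in the units of the state.
- robot.get_obs(): the state, without advancing time (a new reading comes with each control period).
- viewer.get_image(name): name is "side" or "top" or "wrist"; returns the picture (420x560x3 uint8, blue, green, red); there is no depth.
- viewer.calibration(name): a dict with "K" (3x3 intrinsics, pixels), "rvec" (rotation vector, rad) and "tvec" (3), from world to camera coordinates, as OpenCV has them. Camera axes: x right, y down, z forward; pixel columns grow to the right and rows downward; lengths in m; the calibration is good to about 2 mm. The wrist camera is an equidistant fisheye: a pixel r from the principal point sees the ray r / f radians off the axis. A picture is of the moment at which its call begins: read the wrist's pose just before it. calibration takes no time and is no camera call; for the wrist camera it gives the pose at the moment of the call.
- robot.job_done(): hands the job in, once; it reports no verdict.
The state is a dict: "time_s": time; "joint_pos": joint angles; "qvel": joint speeds; "effort": joint torques, N m; "position": TCP position; "tcp_rot": TCP orientation; "ft_force": force on the tool from outside, world axes, zero at the start; "moment": the same for the moment, N m; "opening": opening from 0.0 (shut) to 1.0 (fully open).
Only numpy, scipy, OpenCV 4.12 (cv2) and the standard library are available. Lean on these libraries where they do the work, as an engineer would, in place of code of your own. Each camera call takes 0.05 s, during which the arm holds its last target.

TASK

Hang the three sample tins by their hooks on the pivoting bar of the balance rack, one at a time and on alternate sides: a small blue-tabbed tin on the left arm, then the big orange-tabbed tin on the right arm, then the other small tin on the left arm (left and right as the robot sees them). The tins' weights are not known, so feel them and gently slide the big tin along the bar until the bar rests level on its own with everything let go. Never let the bar tip so far that it nears its stops, set the hooks down softly without forcing them against the bar, and leave the other things on the bench alone.

Things in the scene. Friction and masses are not known exactly. Their poses are not given: they have to be found in the camera images.
- rack: balance rack: a fixed wooden foot 120 x 220 x 16 mm (40 mm in front of the bar to 80 mm behind), an upright steel post 24 mm wide, 48 mm behind the bar, and a short level axle that carries the pivoting steel bar. Origin: on the bench straight below the bar's middle; x points away from the robot (turned by up to 0.15 rad), y along the bar to the left, z up
- bar (a joint): angle of the pivoting bar (rad): 0 = level, positive = left (+y) end up. Self-centring pivot at the bar's middle, 259 mm above the bench; soft spring 0.8 N m per rad, lightly damped, hardly any friction; stops at +-0.35. Near level hung tins sit square on the bar, so their weight, some 75 mm below it, adds stiffness; beyond about 0.15 rad they hang plumb
- bar_mid (a point): middle of the bar's top face, 6 mm above the pivot axis. The steel bar is 12 mm thick (x), 12 mm tall (z) and 360 mm long (y), with black lines every 20 mm from the middle and a black disc of radius 13 mm at each end (from 177 mm). Frame of the bar: y along it to the left, tipping with it
- bar_left (a point): point on the bar's top face 160 mm left (+y) of its middle; hooks belong 30 to 160 mm from the middle
- bar_right (a point): point on the bar's top face 160 mm right (-y) of its middle; hooks belong 30 to 160 mm from the middle
- small_a: blue-tabbed small sample tin: closed round steel tin, 50 mm diameter, 45 mm tall, weight unknown (95 to 150 g). Origin: centre of the underside, z up. A hook stands on its lid. On the hook's 6 mm thick arm stands an upright grip tab, coloured like the lid band, centred over the tin: 12 mm thick in x, 26 mm wide in y, 106 to 146 mm above the underside
- small_a_saddle (a point): middle of the level underside of small_a's hook arm, which rests on the bar; 100 mm above the tin's underside, over its centre. The slot below it is 19 mm wide (tin's x), closed at -x by a 4 mm spine down to the lid, at +x by a 4 mm lip reaching 8 mm below the saddle; 24 mm wide in y. To hang: move the tin to its own +x, lip above the bar and lid below it, then lower
- small_b: second, identical blue-tabbed small sample tin: closed round steel tin, 50 mm diameter, 45 mm tall, weight unknown (95 to 150 g). Origin: centre of the underside, z up. A hook stands on its lid. On the hook's 6 mm thick arm stands an upright grip tab, coloured like the lid band, centred over the tin: 12 mm thick in x, 26 mm wide in y, 106 to 146 mm above the underside
- small_b_saddle (a point): middle of the level underside of small_b's hook arm, which rests on the bar; 100 mm above the tin's underside, over its centre. The slot below it is 19 mm wide (tin's x), closed at -x by a 4 mm spine down to the lid, at +x by a 4 mm lip reaching 8 mm below the saddle; 24 mm wide in y. To hang: move the tin to its own +x, lip above the bar and lid below it, then lower
- big: orange-tabbed big sample tin: closed round steel tin, 66 mm diameter, 60 mm tall, weight unknown (220 to 450 g). Origin: centre of the underside, z up. A hook stands on its lid. On the hook's 6 mm thick arm stands an upright grip tab, coloured like the lid band, centred over the tin: 12 mm thick in x, 26 mm wide in y, 121 to 161 mm above the underside
- big_saddle (a point): middle of the level underside of big's hook arm, which rests on the bar; 115 mm above the tin's underside, over its centre. The slot below it is 19 mm wide (tin's x), closed at -x by a 4 mm spine down to the lid, at +x by a 4 mm lip reaching 8 mm below the saddle; 24 mm wide in y. To hang: move the tin to its own +x, lip above the bar and lid below it, then lower
- cup: bystander: open steel cup, 52 mm diameter, 45 mm tall, standing near the tins
- jar: bystander: amber glass jar, 48 mm diameter, 60 mm tall, standing near the tins
- brush: bystander: brush lying to the left
- bowl: bystander: white cupping bowl, 100 mm diameter, to the right
- spoon: bystander: steel spoon lying to the right

How it is judged:
On the way, in this order (a step that is already met when the one before it is completed fails the run):
1. one small tin hangs on the left arm, let go (((x of small_a_saddle in the frame of bar_mid between -0.008 and 0.008 m and y of small_a_saddle in the frame of bar_mid between 0.03 and 0.17 m and z of small_a_saddle in the frame of bar_mid between -0.006 and 0.006 m and contact force between small_a and the fingers below 0.1 N) or (x of small_b_saddle in the frame of bar_mid between -0.008 and 0.008 m and y of small_b_saddle in the frame of bar_mid between 0.03 and 0.17 m and z of small_b_saddle in the frame of bar_mid between -0.006 and 0.006 m and contact force between small_b and the fingers below 0.1 N))), for 0.2 s.
2. the big tin hangs on the right arm, let go, with a small one on the left (x of big_saddle in the frame of bar_mid between -0.008 and 0.008 m and y of big_saddle in the frame of bar_mid between -0.17 and -0.03 m and z of big_saddle in the frame of bar_mid between -0.006 and 0.006 m and contact force between big and the fingers below 0.1 N and ((x of small_a_saddle in the frame of bar_mid between -0.008 and 0.008 m and y of small_a_saddle in the frame of bar_mid between 0.03 and 0.17 m and z of small_a_saddle in the frame of bar_mid between -0.006 and 0.006 m and contact force between small_a and the fingers below 0.1 N) or (x of small_b_saddle in the frame of bar_mid between -0.008 and 0.008 m and y of small_b_saddle in the frame of bar_mid between 0.03 and 0.17 m and z of small_b_saddle in the frame of bar_mid between -0.006 and 0.006 m and contact force between small_b and the fingers below 0.1 N))), for 0.2 s.
3. the other small tin hangs on the left arm too, let go, with the big one on the right (x of small_a_saddle in the frame of bar_mid between -0.008 and 0.008 m and y of small_a_saddle in the frame of bar_mid between 0.03 and 0.17 m and z of small_a_saddle in the frame of bar_mid between -0.006 and 0.006 m and contact force between each of small_a, small_b, big and the fingers below 0.1 N and x of small_b_saddle in the frame of bar_mid between -0.008 and 0.008 m and y of small_b_saddle in the frame of bar_mid between 0.03 and 0.17 m and z of small_b_saddle in the frame of bar_mid between -0.006 and 0.006 m and x of big_saddle in the frame of bar_mid between -0.008 and 0.008 m and y of big_saddle in the frame of bar_mid between -0.17 and -0.03 m and z of big_saddle in the frame of bar_mid between -0.006 and 0.006 m), for 0.2 s.
At the end, for the whole second after the job is handed in: both small tins hang by their hooks on the left arm and the big one on the right arm, saddles resting on the bar's top face 30 to 170 mm from its middle (within 8 mm across and 6 mm in height), all let go and hanging still (below 0.06 m/s), and the bar is level within 0.010 rad (all of step 3 and value of joint bar between -0.01 and 0.01 rad and linear speed of each of small_a, small_b, big below 0.06 m/s); the robot touches nothing.
It fails at once if the bar tips more than 0.3 rad either way (value of joint bar above 0.3 rad or value of joint bar below -0.3 rad).
It fails at once if a tin is forced against the rack or its bar with more than 18 N (contact force between any of small_a, small_b, big and rack above 18 N).
It fails at once if a bystander is moved more than 20 mm (distance of any of cup, jar, brush, bowl, spoon from where it was at the start of the episode above 0.02 m).
It also fails if it takes over 72 s, if anything falls off the work surface, if the arm or the gripper's body presses on something with over 40 N, if the wrist force passes 120 N, or if a joint passes its speed limit or range.

## Working session

There is one attempt and no reset: what is moved stays moved. The work goes in short steps, Python scripts to look and compute and a tool call to move; the robot and the scene stay as the last step left them, time stands still between calls to the robot, and variables do not carry over. Pictures are saved under pics/ and viewed, and the job is handed in when it is done.

Besides the shell and the picture viewer there is one more tool, called after ">>>" as name([rows], argument=value, ...), one row to a line, values as JSON. apply_moves: Moves the arm, as the interface text tells. Its arguments: {"type":"object","properties":{"moves":{"type":"array"},"force":{"type":"number"}},"required":["moves"]}

```bash
mkdir -p pics
cat > h.py <<'E'
import numpy as np, cv2
from plant import robot, viewer
def snap(n,f):
    im=viewer.get_image(n); cv2.imwrite('pics/'+f+'.png',im); return im
def cal(n):
    c=viewer.calibration(n); K=np.array(c['K'],float);R=cv2.Rodrigues(np.array(c['rvec'],float))[0];t=np.array(c['tvec'],float).ravel();return K,R,t
def proj(n,P):
    K,R,t=cal(n);p=(np.atleast_2d(P)@R.T+t);q=p@K.T;return q[:,:2]/q[:,2:]
def ray(n,uv):
    K,R,t=cal(n);d=np.linalg.inv(K)@np.array([uv[0],uv[1],1.]);return -R.T@t,R.T@d
def onz(n,uv,z):
    o,d=ray(n,uv);return o+d*(z-o[2])/d[2]
E
python3 - <<'E'
from h import *
o=robot.get_obs();print(o)
for n in('side','top','wrist'):
    snap(n,n+'0');K,R,t=cal(n);print(n,K.tolist(),-R.T@t,R[2])
E
```

```text
{'time_s': 0.0, 'joint_pos': array([ 1.08609575e+00,  2.64724911e-01,  1.60538509e+00, -3.63003185e-05,
        1.27368632e+00, -3.69019055e-02]), 'qvel': array([-0.00055863,  0.00020785, -0.0005692 ,  0.0003477 ,  0.00015177,
       -0.00259275]), 'effort': array([ 6.80995254e-04, -5.15093601e+01, -3.67322803e+01,  1.30992257e-04,
        1.27895147e-02,  1.31144537e-05]), 'position': array([0.29210832, 0.60813309, 0.40337464]), 'tcp_rot': array([ 8.46454649e-01,  5.32459682e-01, -9.44976501e-04,  5.66885343e-04]), 'ft_force': array([-0.51019691, -0.68201882, -0.34821435]), 'moment': array([ 0.02104362, -0.00179218, -0.0146592 ]), 'opening': 0.9992627044100277}
side [[439.66619067436363, 0.0, 276.11414217953654], [0.0, 439.66619067436363, 210.24764106122265], [0.0, 0.0, 1.0]] [ 0.01139808 -0.60213771  0.77728096] [ 0.50409067  0.60492072 -0.61641181]
top [[433.80342716481636, 0.0, 281.94752974971806], [0.0, 433.80342716481636, 206.48929882857098], [0.0, 0.0, 1.0]] [ 0.30814889 -0.03786554  1.19051295] [ 0.18141349  0.03251334 -0.98286928]
wrist [[325.19226210127806, 0.0, 276.3969482743711], [0.0, 325.19226210127806, 208.02650697174477], [0.0, 0.0, 1.0]] [0.21818081 0.64289713 0.37287686] [ 0.29098419 -0.14059916 -0.94634036]
```

View pics/side0.png

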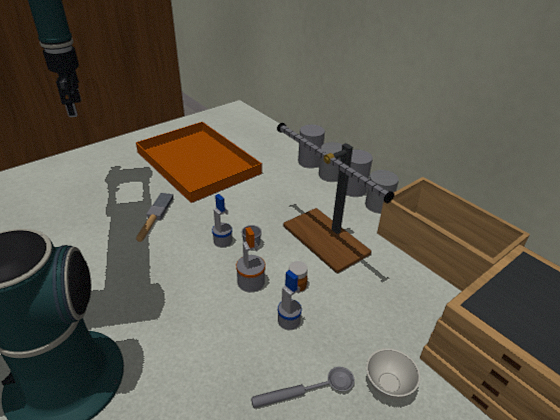

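View pics/top0.png

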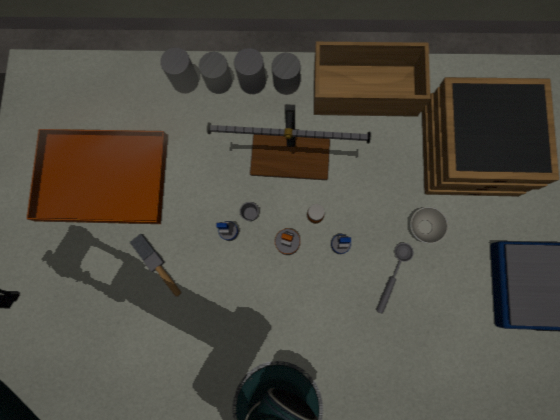

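View pics/wrist0.png

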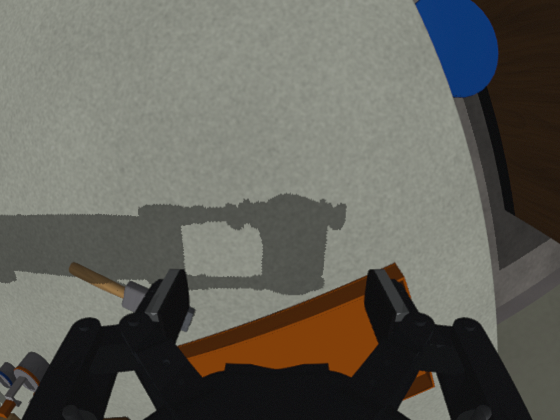

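Run:
```python
import cv2,numpy as np
t=cv2.imread('pics/top0.png');s=cv2.imread('pics/side0.png')
cv2.imwrite('pics/tz.png',cv2.resize(t[110:260,195:380],None,fx=4.2,fy=4,interpolation=cv2.INTER_CUBIC))
cv2.imwrite('pics/sz.png',cv2.resize(s[110:340,190:405],None,fx=2.6,fy=2.6,interpolation=cv2.INTER_CUBIC))
for n,im in(('top',t),('side',s)):
    h=cv2.cvtColor(im,cv2.COLOR_BGR2HSV)
    for c,lo,hi in(('blue',(105,120,50),(130,255,255)),('or',(5,180,120),(16,255,255))):
        m=cv2.inRange(h,lo,hi)
        k,l,st,ce=cv2.connectedComponentsWithStats(m)
        for i in range(1,k):
            if 4<st[i,4]<800: print(n,c,st[i],ce[i].round(1))
```

```text
top blue [217 223  10   5  45] [221.4 224.9]
top blue [340 237  11   5  51] [345.  239.2]
top blue [500 243  60  87 358] [513.3 297.9]
top blue [515 243   5   1   5] [517. 243.]
top blue [521 243   7   2  11] [524.5 243.4]
top blue [534 243  12   2  13] [539.2 243.9]
top blue [547 244   7   1   7] [550. 244.]
side blue [216 194   9  18 119] [219.7 202.5]
side blue [212 231  20   7  52] [221.  234.8]
side blue [285 270  13  22 197] [291.1 280.4]
side blue [278 308  23  12  66] [288.4 316.2]
side or [258 161   4   4   6] [259.2 162.8]
side or [246 227   8   8  36] [249.5 230.8]
```

Run:
```python
from h import *
# bar ends: two view triangulation rough
for uvT,uvS in(((210,128.5),(281,127.5)),((369,137.5),(389,197.5))):
    o1,d1=ray('top',uvT);o2,d2=ray('side',uvS)
    A=np.c_[d1,-d2];x=np.linalg.lstsq(A,o2-o1,rcond=None)[0];p,q=o1+d1*x[0],o2+d2*x[1];print(p,q,onz('top',uvT,.265))
```

```text
[0.65628468 0.16114811 0.25969501] [0.65631733 0.16112553 0.25970239] [0.65430056 0.16001388 0.265     ]
[ 0.6416724  -0.19776404  0.25810888] [ 0.64200238 -0.19806182  0.25827797] [ 0.63920743 -0.19658228  0.265     ]
```

View pics/tz.png

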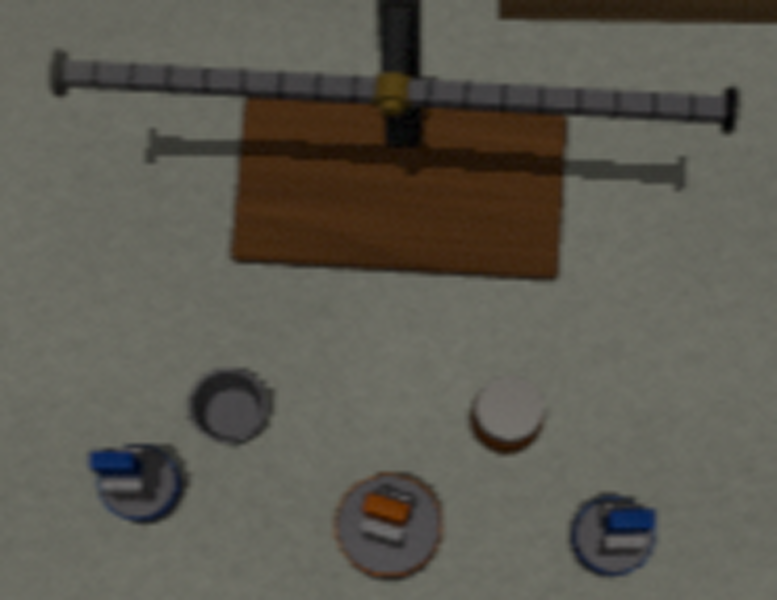

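View pics/sz.png

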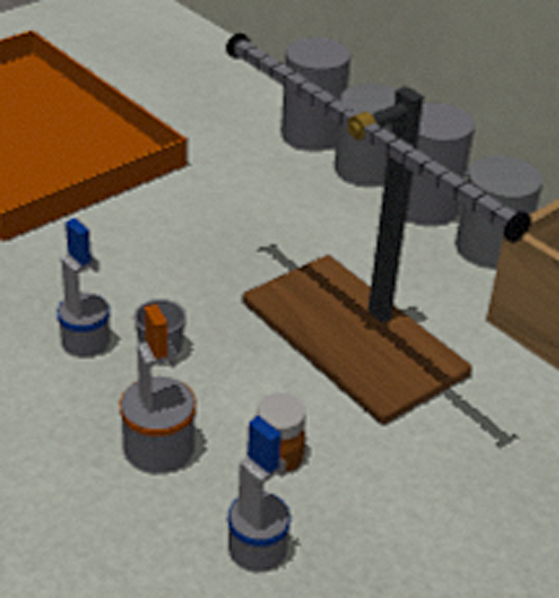

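Run:
```python
from h import *
for nm,uv,z in(('L',(221.4,224.9),.146),('big',(287.5,237.5),.161),('R',(345.,239.2),.146)): print(nm,onz('top',uv,z).round(4))
for nm,uT,uS in(('L',(221.4,224.9),(219.7,202.5)),('big',(287,237.5),(249.5,236)),('R',(345,239.2),(291.1,280.4))):
    o1,d1=ray('top',uT);o2,d2=ray('side',uS)
    x=np.linalg.lstsq(np.c_[d1,-d2],o2-o1,rcond=None)[0];print(nm,(o1+d1*x[0]).round(4),(o2+d2*x[1]).round(4))
# tin lids centres in top
for nm,uv,z in(('L',(195+140/4.2,110+482/4),.045),('big',(195+388/4.2,110+524/4),.06),('R',(195+613/4.2,110+533/4),.045)): print(nm,onz('top',uv,z).round(4))
# front edge of top faces (zoomed px) for yaw
def l(a,b,z):
    A=onz('top',(195+a[0]/4.2,110+a[1]/4),z);B=onz('top',(195+b[0]/4.2,110+b[1]/4),z);v=A-B;return np.arctan2(-v[0],v[1])
print(l((92,465),(140,465),.146),l((366,498),(407,512),.161),l((608,525),(653,519),.146))
```

```text
L [0.452  0.1432 0.146 ]
big [ 0.4234 -0.0191  0.161 ]
R [ 0.4243 -0.1572  0.146 ]
L [0.455 0.147 0.124] [0.4549 0.1471 0.124 ]
big [ 0.425  -0.0176  0.1457] [ 0.4253 -0.0178  0.1457]
R [ 0.4264 -0.1594  0.1266] [ 0.4249 -0.1584  0.1264]
L [0.4513 0.1414 0.045 ]
big [ 0.4255 -0.0172  0.06  ]
R [ 0.4245 -0.1582  0.045 ]
0.023416976616747926 -0.321391988665272 0.16383382580543732
```

>>> apply_moves([
  [[2,-4.5,-0.3,-0.14,5],[4,-9,-0.6,-0.28,5],[6,-14,-1,-0.42,5],[8,-19,-1.5,-0.56,5],[10,-24,-2,-0.7,5],[12,-29,-2.5,-0.84,5],[14,-34,-3,-0.98,5],[15,-38,-3.5,-1.1,5]],
], force=30)

```text
time_s: 0.95
position: [0.4393, 0.2375, 0.3699]
tcp_rot: [1.0, 0.009, -0.0, -0.0]
ft_force: [0.6, 0.4, -0.6]
opening: 0.584
```

```bash
cat >> h.py <<'E'
def st():
    o=robot.get_obs();q=o['tcp_rot'];a=2*np.arctan2(q[1],q[0]);print('t',round(o['time_s'],2),'p',o['position'].round(4),'yaw',round(a,4),'F',o['ft_force'].round(2),'M',o['moment'].round(3),'op',round(o['opening'],3));return o
E
python3 -c "
from h import *
st();snap('wrist','w1')"
```

```text
t 0.95 p [0.4393 0.2375 0.3699] yaw 0.0179 F [ 0.64  0.37 -0.55] M [ 0.052 -0.012 -0.058] op 0.584
```

View pics/w1.png

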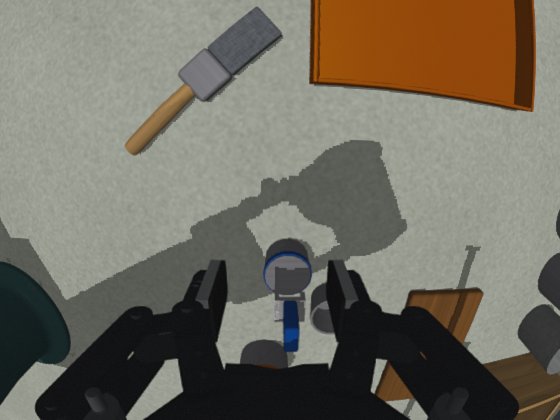

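```bash
cat >> h.py <<'E'
def wray(uv,c=None):
    K,R,t=cal('wrist');x=(uv[0]-K[0,2])/K[0,0];y=(uv[1]-K[1,2])/K[1,1];r=np.hypot(x,y)
    d=np.array([np.sin(r)*x/r,np.sin(r)*y/r,np.cos(r)]);return -R.T@t,R.T@d
def wonz(uv,z):
    o,d=wray(uv);return o+d*(z-o[2])/d[2]
def tab(im,col,z,roi=None):
    h=cv2.cvtColor(im,cv2.COLOR_BGR2HSV)
    m=cv2.inRange(h,(105,120,30),(130,255,255)) if col=='b' else cv2.inRange(h,(5,180,80),(16,255,255))
    k,l,s,c=cv2.connectedComponentsWithStats(m)
    for i in range(1,k):
        if s[i,4]>150 and s[i,1]<415:
            pts=np.argwhere(l==i)[:,::-1]
            P=np.array([wonz(p,z)[:2] for p in pts],np.float32)
            r=cv2.minAreaRect(P*1000);print(s[i],c[i].round(1),r,P.mean(0))
E
python3 -c "
from h import *
im=cv2.imread('pics/w1.png');tab(im,'b',.146)
cv2.imwrite('pics/w1z.png',cv2.resize(im[220:400,200:380],None,fx=3.3,fy=3.3,interpolation=2))"
```

```text
[263 251  48  32 226] [284.6 258.5] ((446.01629638671875, 207.23272705078125), (33.03544616699219, 19.17700958251953), 19.27364730834961) [0.44675705 0.2113225 ]
[283 301  16  51 706] [290.5 326.2] ((452.75, 151.60879516601562), (11.116971015930176, 50.64529800415039), 2.748112678527832) [0.4525942  0.15248895]
```

View pics/w1z.png

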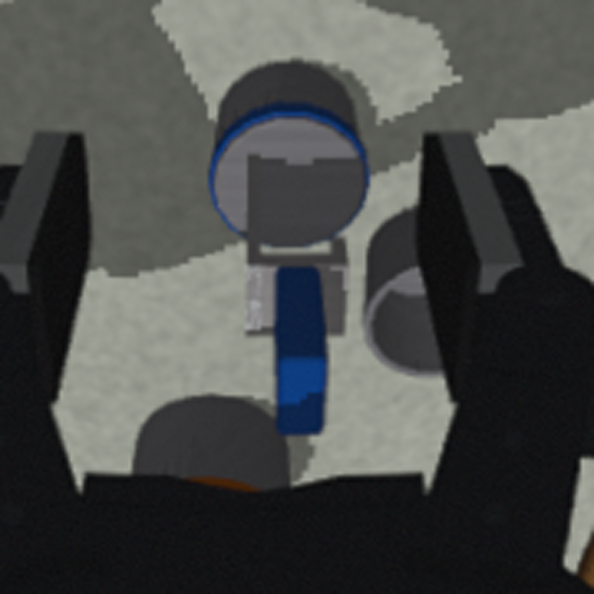

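```bash
python3 -c "
from h import *
P=np.array([wonz((200+a/3.3,220+b/3.3),.146)[:2] for a,b in((277,357),(326,357),(276,433),(323,435))]);print(P,P.mean(0))
for i,j in((0,2),(1,3)):
  v=P[i]-P[j];print(np.arctan2(-v[0],v[1]))"
```

```text
[[0.44771746 0.15097197]
 [0.45894303 0.15094983]
 [0.44808685 0.12611736]
 [0.45949807 0.12535948]] [0.45356135 0.13834966]
0.014860663829283496
0.02168593577130405
```

>>> apply_moves([
  [[0.8,-4.9,-0.5,0,5],[1.4,-9.7,-1,0,5],[1.4,-9.7,-3,0,5],[1.4,-9.7,-6,0,5],[1.4,-9.7,-8.7,0,5],[1.4,-9.7,-8.7,0,5],[1.4,-9.7,-8.7,0,0.5],[1.4,-9.7,-8.7,0,0.5]],
], force=30)

```text
time_s: 1.8
position: [0.4551, 0.1351, 0.283]
tcp_rot: [1.0, 0.005, 0.0, 0.003]
ft_force: [1.0, 0.2, 0.1]
opening: 0.254
```

>>> apply_moves([
  [[0,0,0,0,0.5],[0,0,0,0,0.5],[0,0,0,0,0.5],[0,0,0.5,0,0.5],[0,0,2,0,0.5],[0,0,4,0,0.5],[0,0,6,0,0.5],[0,0,6,0,0.5]],
])

```text
time_s: 2.6
position: [0.4564, 0.1355, 0.3464]
tcp_rot: [1.0, 0.005, 0.003, 0.002]
ft_force: [1.8, 0.2, -1.5]
opening: 0.131
```

```bash
python3 -c "
from h import *
st();snap('wrist','w2');snap('side','s2')"
```

```text
t 2.6 p [0.4564 0.1355 0.3464] yaw 0.011 F [ 1.79  0.19 -1.5 ] M [-0.002  0.021 -0.067] op 0.131
```

View pics/w2.png

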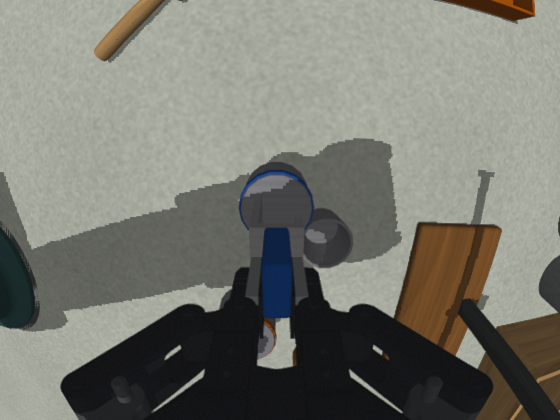

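View pics/s2.png

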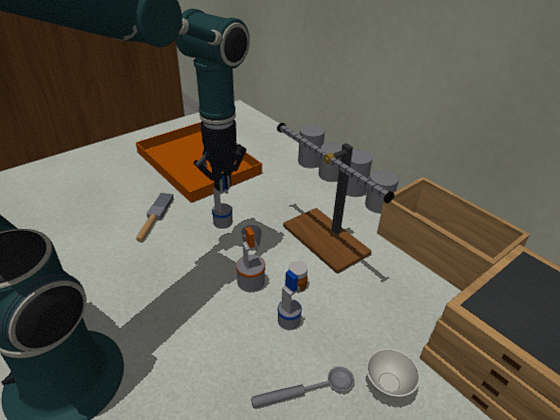

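>>> apply_moves([
  [[1,-1,4,-0.02,0.5],[3,-3,8,-0.05,0.5],[6,-5,12.2,-0.05,0.5],[9,-8,12.2,-0.05,0.5],[11.4,-9.8,12.2,-0.05,0.5],[11.4,-9.8,12.2,-0.05,0.5],[11.4,-9.8,12.2,-0.05,0.5],[11.4,-9.8,12.2,-0.05,0.5]],
])

```text
time_s: 3.5
position: [0.5684, 0.0376, 0.4636]
tcp_rot: [1.0, -0.019, -0.001, 0.003]
ft_force: [-0.3, 0.3, -0.4]
opening: 0.135
```

```bash
python3 -c "
from h import *
st();snap('wrist','w3');snap('side','s3')
for i in range(3): st()
im=cv2.imread('pics/s3.png');cv2.imwrite('pics/s3z.png',cv2.resize(im[60:260,200:420],None,fx=3,fy=3,interpolation=2))"
```

```text
t 3.5 p [0.5684 0.0376 0.4636] yaw -0.0388 F [-0.31  0.3  -0.44] M [-0.024 -0.     0.017] op 0.135
t 3.6 p [0.5683 0.0379 0.4644] yaw -0.038 F [ 1.15 -0.35 -1.2 ] M [-0.027  0.023 -0.014] op 0.133
t 3.6 p [0.5683 0.0379 0.4644] yaw -0.038 F [ 1.15 -0.35 -1.2 ] M [-0.027  0.023 -0.014] op 0.133
t 3.6 p [0.5683 0.0379 0.4644] yaw -0.038 F [ 1.15 -0.35 -1.2 ] M [-0.027  0.023 -0.014] op 0.133
```

View pics/w3.png

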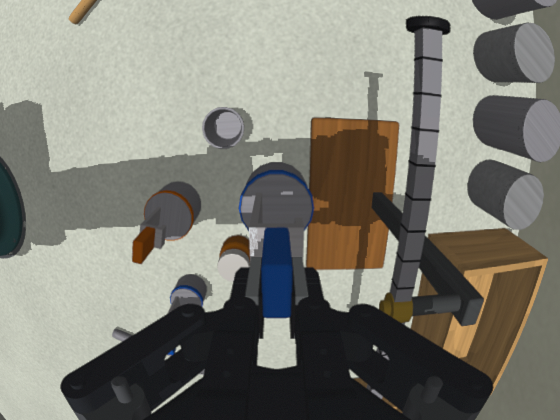

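View pics/s3z.png

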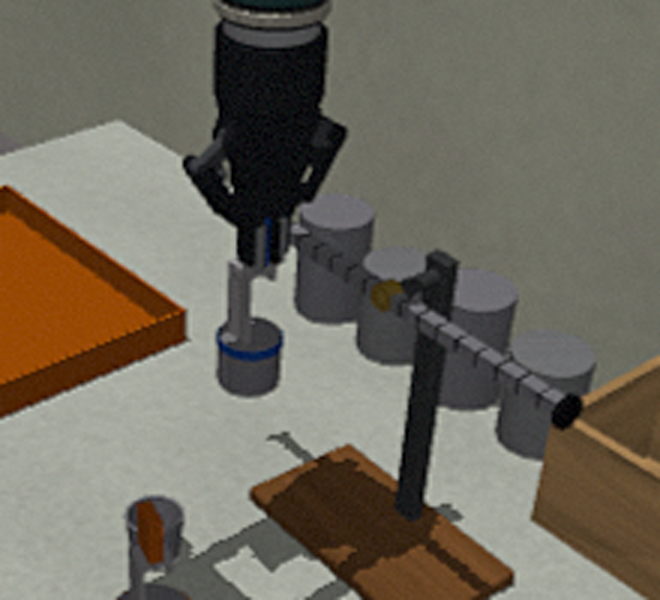

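```bash
python3 -c "
from h import *
im=cv2.imread('pics/w3.png');cv2.imwrite('pics/w3z.png',cv2.resize(im[0:330,360:490],None,fx=1.8,fy=1.8,interpolation=2)[:600])
z=cv2.resize(im[130:330,330:500],None,fx=3,fy=3,interpolation=2);cv2.imwrite('pics/w3y.png',z)"
```

```text
(no output)
```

View pics/w3y.png

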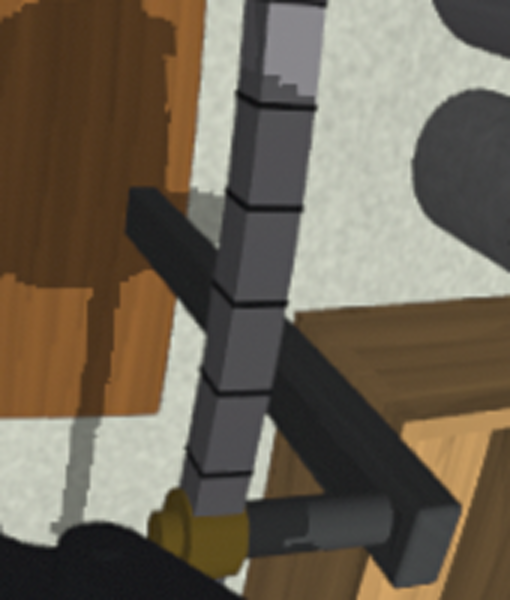

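View pics/w3z.png

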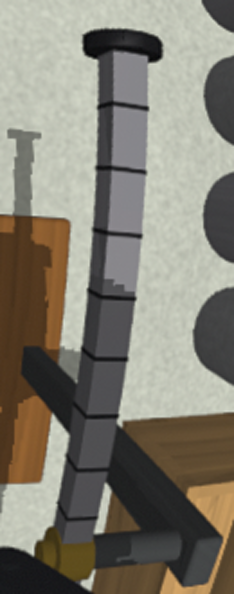

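```bash
python3 -c "
from h import *
f=lambda a,b:wonz((330+a/3,130+b/3),.265).round(4)
for p in((287,302),(229,300),(302,208),(243,203),(316,107),(256,101),(326,4),(267,1),(251,474),(272,392)): print(p,f(*p))
m=np.array([.649,-.0183]);u=np.array([.0405,.999])
for k in(.02,.04,.06,.08,.1,.12): print(k,m+u*k)
# tab y: far end/near; 
print(wonz((277,317),.311),wonz((277,228),.271))
"
```

```text
(287, 302) [0.6604 0.0433 0.265 ]
(229, 300) [0.6472 0.0445 0.265 ]
(302, 208) [0.6612 0.0633 0.265 ]
(243, 203) [0.648  0.0646 0.265 ]
(316, 107) [0.6622 0.0835 0.265 ]
(256, 101) [0.6491 0.0846 0.265 ]
(326, 4) [0.6629 0.1033 0.265 ]
(267, 1) [0.6503 0.1034 0.265 ]
(251, 474) [0.6585 0.0023 0.265 ]
(272, 392) [0.6601 0.0227 0.265 ]
0.02 [0.64981 0.00168]
0.04 [0.65062 0.02166]
0.06 [0.65143 0.04164]
0.08 [0.65224 0.06162]
0.1 [0.65305 0.0816 ]
0.12 [0.65386 0.10158]
[0.56932868 0.0229549  0.311     ] [0.57045371 0.05186154 0.271     ]
```

>>> apply_moves([
  [[1.5,0.1,0.3,0,0.5],[3.5,0.2,0.3,0,0.5],[5.5,0.4,0.3,0,0.5],[7.2,0.4,0.3,0,0.5],[8.4,0.4,0.3,0,0.5],[8.4,0.4,0.3,0,0.5],[8.4,0.4,0.3,0,0.5],[8.4,0.4,0.3,0,0.5]],
])

```text
time_s: 4.4
position: [0.6516, 0.042, 0.4674]
tcp_rot: [1.0, -0.019, -0.0, 0.003]
ft_force: [-0.2, 0.6, -1.4]
opening: 0.136
```

```bash
python3 -c "
from h import *
st();im=snap('wrist','w4');s=snap('side','s4');st()
a=cv2.resize(im[100:330,180:400],None,fx=2,fy=2,interpolation=2);b=cv2.resize(s[60:260,240:420],(414,460),interpolation=2)
cv2.imwrite('pics/c4.png',np.hstack([a[:460],b])[:, :800])"
```

```text
t 4.4 p [0.6516 0.042  0.4674] yaw -0.0378 F [-0.24  0.56 -1.37] M [-0.013 -0.015  0.032] op 0.136
t 4.5 p [0.6517 0.0419 0.4677] yaw -0.0379 F [ 0.24 -0.7  -1.53] M [0.023 0.001 0.008] op 0.131
```

View pics/c4.png

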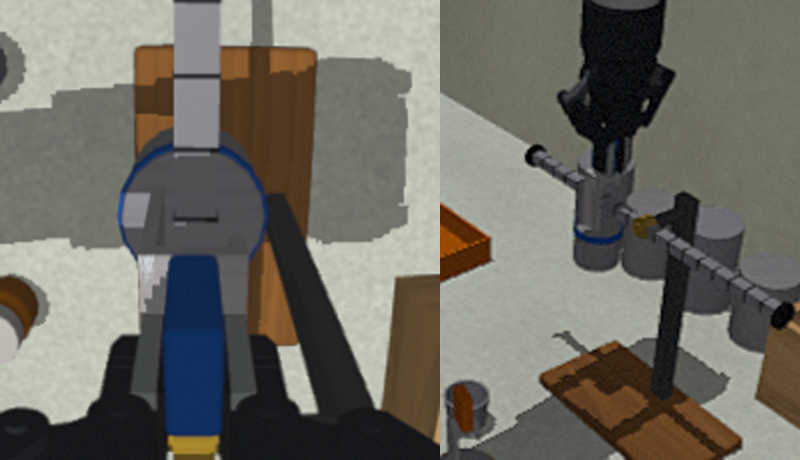

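>>> apply_moves([
  [[0,0,-0.5,0,0.5],[0,0,-1,0,0.5],[0,0,-1.4,0,0.5],[0,0,-1.8,0,0.5],[0,0,-2.1,0,0.5],[0,0,-2.4,0,0.5],[0,0,-2.6,0,0.5],[0,0,-2.6,0,0.5]],
])

```text
time_s: 5.3
position: [0.6517, 0.042, 0.4415]
tcp_rot: [1.0, -0.019, -0.0, 0.003]
ft_force: [-0.2, 0.9, 0.3]
opening: 0.133
```

```bash
python3 -c "
from h import *
st();im=snap('wrist','w5');s=snap('side','s5');st()
a=cv2.resize(im[100:330,180:400],None,fx=2,fy=2,interpolation=2);b=cv2.resize(s[60:260,240:420],(414,460),interpolation=2)
cv2.imwrite('pics/c5.png',np.hstack([a[:460],b])[:, :800])"
```

```text
t 5.3 p [0.6517 0.042  0.4415] yaw -0.0379 F [-0.18  0.92  0.35] M [0.122 0.137 0.035] op 0.133
t 5.4 p [0.6518 0.042  0.4418] yaw -0.0379 F [-1.32  0.42  0.43] M [0.104 0.136 0.055] op 0.132
```

View pics/c5.png

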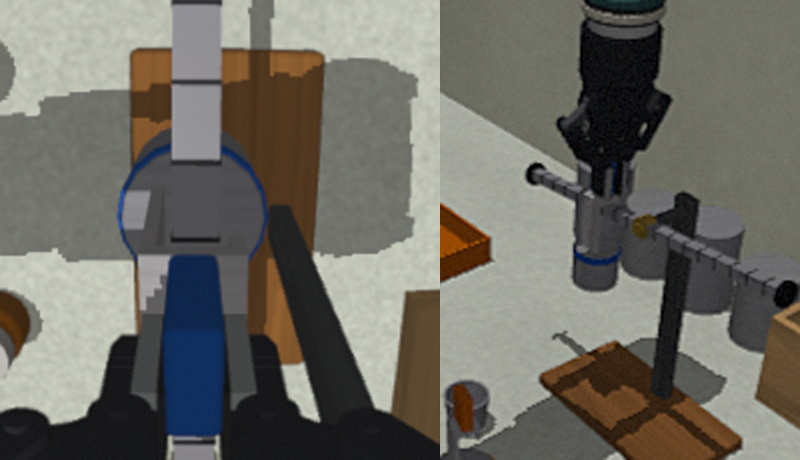

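>>> apply_moves([
  [[0,0,0,0,1.6],[0,0,0,0,2],[0,0,0,0,2.6],[0,0,0,0,3],[0,0,0,0,4],[0,0,0,0,4],[0,0,1.5,0,4],[0,0,4,0,4]],
])

```text
time_s: 6.2
position: [0.6513, 0.042, 0.4805]
tcp_rot: [1.0, -0.019, -0.002, 0.003]
ft_force: [1.0, 0.9, 0.7]
opening: 0.469
```

>>> apply_moves([
  [[0,0,3,0,5],[-2,-1,3,0,5],[-6,-2,3,0,5],[-11,-3,2,0,5],[-16,-4,0,-0.05,5],[-19,-5,-3,-0.1,5],[-21,-6,-6,-0.2,5],[-23,-6,-8,-0.25,5]],
])

```text
time_s: 7.0
position: [0.4195, -0.0187, 0.3998]
tcp_rot: [0.989, -0.145, -0.003, 0.003]
ft_force: [1.5, 0.3, 0.5]
opening: 0.583
```

```bash
python3 -c "
from h import *
st();im=snap('wrist','w6');s=snap('side','s6');t=snap('top','t6')
b=cv2.resize(s[100:230,250:420],None,fx=4,fy=4,interpolation=2)
cv2.imwrite('pics/c6.png',b)"
```

```text
t 7.0 p [ 0.4195 -0.0187  0.3998] yaw -0.292 F [1.52 0.35 0.49] M [ 0.002  0.034 -0.015] op 0.583
```

View pics/c6.png

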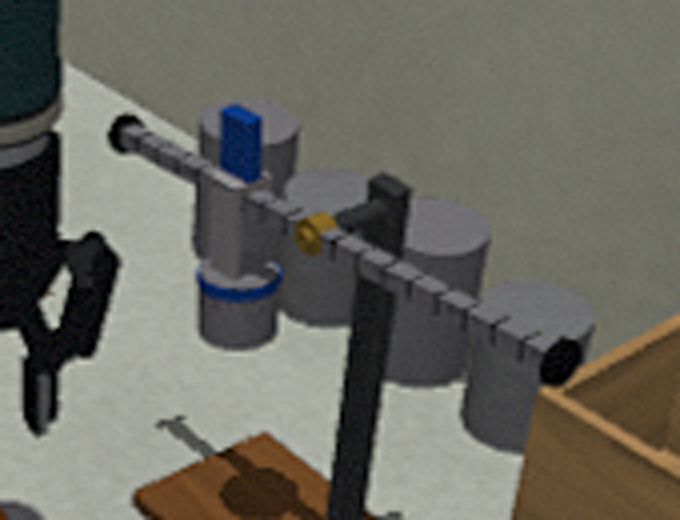

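View pics/w6.png

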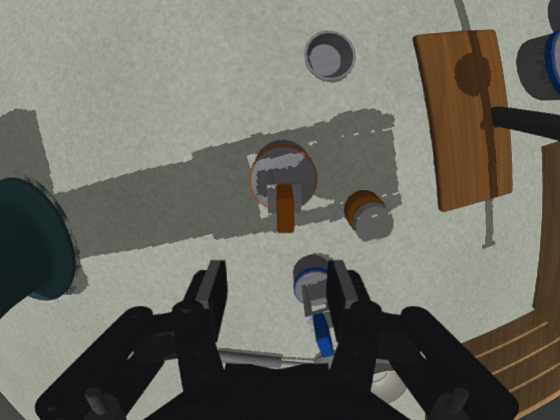

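```bash
cat >> h.py <<'E'
from scipy.optimize import least_squares
def barang(L,R,n='side',x0=(0.,0,0)):
    # unknown: angle + small pixel shift none
    m=np.array([.649,-.0183,.259]);u=np.array([.0405,.999,0])
    def P(a,s): return m+s*.18*(u*np.cos(a)+np.array([0,0,np.sin(a)]))
    out=[]
    for uv,s in((L,1),(R,-1)):
        if uv is None: continue
        f=lambda a:(proj(n,P(a[0],s))[0]-uv)
        r=least_squares(f,[0.]);out.append((r.x[0].round(4),r.fun.round(1)))
    return out
E
python3 -c "
from h import *
print(barang((281,127.5),(389,197.5)))
print(barang((281.5,133.25),(390.3,190)))
im=cv2.imread('pics/w6.png');tab(im,'o',.161);
cv2.imwrite('pics/w6z.png',cv2.resize(im[130:250,230:340],None,fx=5,fy=5,interpolation=2))"
```

```text
[(np.float64(0.0031), array([-0.1, -0. ])), (np.float64(0.0029), array([-0.1, -0. ]))]
[(np.float64(-0.0855), array([-0.6,  0. ])), (np.float64(-0.0969), array([-0.1, -0. ]))]
[277 198  17  34 508] [285.  214.8] ((427.68072509765625, -15.248979568481445), (24.17367935180664, 10.630996704101562), 75.99486541748047) [ 0.42759916 -0.01521287]
```

View pics/w6z.png

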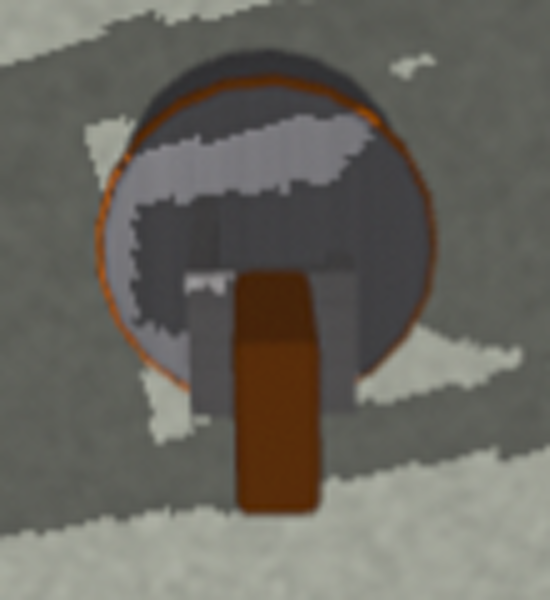

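```bash
python3 -c "
from h import *
P=np.array([wonz((230+a/5,130+b/5),.161)[:2] for a,b in((234,343),(319,343),(236,513),(320,513))]);print(P,P.mean(0))
for i,j in((0,2),(1,3)):
  v=P[i]-P[j];print(np.arctan2(-v[0],v[1]))
im=cv2.imread('pics/t6.png');cv2.imwrite('pics/t6z.png',cv2.resize(im[110:160,195:380],None,fx=4.2,fy=4.2,interpolation=2))"
```

```text
[[ 0.42551381 -0.00243191]
 [ 0.43647031 -0.00563166]
 [ 0.41878255 -0.02633235]
 [ 0.43002833 -0.02963545]] [ 0.42769875 -0.01600784]
-0.27452638367208926
-0.26219508539685776
```

View pics/t6z.png

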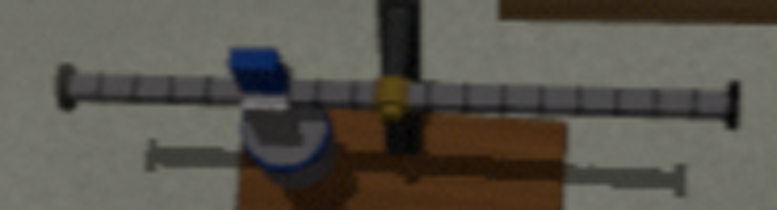

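>>> apply_moves([
  [[0.7,0.2,-2,0.025,5],[0.7,0.2,-5,0.025,5],[0.7,0.2,-8,0.025,5],[0.7,0.2,-10.2,0.025,5],[0.7,0.2,-10.2,0.025,5],[0.7,0.2,-10.2,0.025,0.5],[0.7,0.2,-10.2,0.025,0.5],[0.7,0.2,-10.2,0.025,0.5]],
], force=40)

```text
time_s: 7.95
position: [0.4284, -0.0161, 0.3004]
tcp_rot: [0.991, -0.131, -0.002, 0.003]
ft_force: [1.0, -1.2, 4.8]
opening: 0.134
```

>>> apply_moves([
  [[0,0,0,0,0.5],[0,0,0,0,0.5],[0,0,1,0,0.5],[0,0,3,0,0.5],[0,0,5,0,0.5],[0,0,5,0,0.5],[0,0,5,0,0.5],[0,0,5,0,0.5]],
])

```text
time_s: 8.75
position: [0.4278, -0.016, 0.3492]
tcp_rot: [0.991, -0.131, -0.003, 0.003]
ft_force: [-0.1, 1.5, -4.1]
opening: 0.136
```

```bash
python3 -c "
from h import *
for i in range(3): st();snap('wrist','w7')
st()"
```

```text
t 8.75 p [ 0.4278 -0.016   0.3492] yaw -0.2621 F [-0.13  1.49 -4.09] M [ 0.024  0.032 -0.056] op 0.136
t 8.8 p [ 0.4277 -0.0161  0.349 ] yaw -0.2622 F [ 0.68 -0.85 -3.45] M [-0.026  0.016 -0.008] op 0.131
t 8.85 p [ 0.4278 -0.016   0.349 ] yaw -0.2621 F [ 0.69  0.33 -3.99] M [ 0.042 -0.062  0.   ] op 0.133
t 8.9 p [ 0.4279 -0.0161  0.3491] yaw -0.2622 F [ 0.41  0.2  -3.31] M [ 0.033  0.012 -0.041] op 0.139
```

View pics/w7.png

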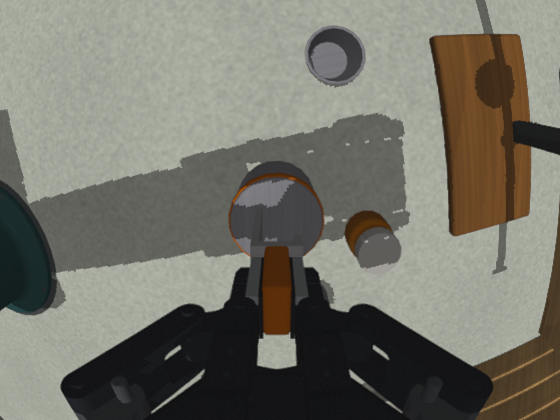

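>>> apply_moves([
  [[0,0,4,0.05,0.5],[1,-1,8,0.15,0.5],[3,-2,12,0.222,0.5],[7,-3.5,12.6,0.222,0.5],[11,-4.7,12.6,0.222,0.5],[13.7,-4.7,12.6,0.222,0.5],[13.7,-4.7,12.6,0.222,0.5],[13.7,-4.7,12.6,0.222,0.5]],
])

```text
time_s: 9.7
position: [0.565, -0.0631, 0.4735]
tcp_rot: [1.0, -0.02, -0.004, 0.003]
ft_force: [-1.0, 0.3, -4.5]
opening: 0.135
```

```bash
python3 -c "
from h import *
st();w=snap('wrist','w8');s=snap('side','s8');st()
a=cv2.resize(w[100:330,240:460],None,fx=2,fy=2,interpolation=2);b=cv2.resize(s[80:280,240:420],(414,460),interpolation=2)
cv2.imwrite('pics/c8.png',np.hstack([a[:460],b])[:, :800])"
```

```text
t 9.7 p [ 0.565  -0.0631  0.4735] yaw -0.0401 F [-0.99  0.26 -4.46] M [0.005 0.029 0.001] op 0.135
t 9.8 p [ 0.5641 -0.0629  0.4742] yaw -0.04 F [ 0.42 -0.4  -3.97] M [-0.009  0.036  0.049] op 0.133
```

View pics/c8.png

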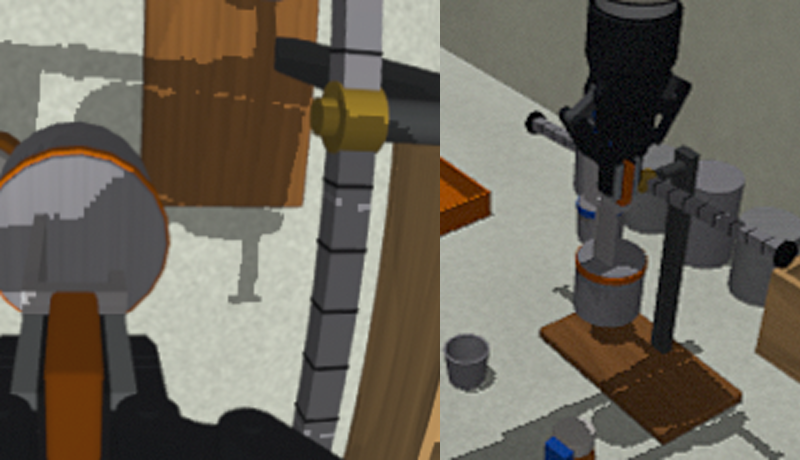

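```bash
python3 -c "
from h import *
for d,p in((.02,(373,187)),(.04,(366,251)),(.06,(358,312)),(.08,(348,370))):
  print(d,wonz((240+p[0]/2,100+p[1]/2),.265+.09*d).round(4), (np.array([.649,-.0183])-d*np.array([.0405,.999])+np.array([.006,0])).round(4))
print('tab',[wonz((240+a/2,100+b/2),.285).round(4) for a,b in((45,375),(103,375))], wonz((240+74/2,100+292/2),.2705))
"
```

```text
0.02 [ 0.656  -0.0363  0.2668] [ 0.6542 -0.0383]
0.04 [ 0.6552 -0.0564  0.2686] [ 0.6534 -0.0583]
0.06 [ 0.6546 -0.0768  0.2704] [ 0.6526 -0.0782]
0.08 [ 0.6536 -0.0975  0.2722] [ 0.6518 -0.0982]
tab [array([ 0.5552, -0.084 ,  0.285 ]), array([ 0.5719, -0.0846,  0.285 ])] [ 0.56425147 -0.06460718  0.2705    ]
```

>>> apply_moves([
  [[1.5,0,0.1,0,0.5],[3.5,0,0.1,0,0.5],[5.5,0,0.1,0,0.5],[7.2,0,0.1,0,0.5],[8.4,0,0.1,0,0.5],[8.4,0,0.1,0,0.5],[8.4,0,0.1,0,0.5],[8.4,0,0.1,0,0.5]],
])

```text
time_s: 10.6
position: [0.6475, -0.0628, 0.4752]
tcp_rot: [1.0, -0.02, -0.004, 0.003]
ft_force: [0.3, 0.3, -3.7]
opening: 0.132
```

```bash
python3 -c "
from h import *
st();w=snap('wrist','w9');s=snap('side','s9');st()
a=cv2.resize(w[100:330,180:400],None,fx=2,fy=2,interpolation=2);b=cv2.resize(s[80:280,240:420],(414,460),interpolation=2)
cv2.imwrite('pics/c9.png',np.hstack([a[:460],b])[:, :800])"
```

```text
t 10.6 p [ 0.6475 -0.0628  0.4752] yaw -0.04 F [ 0.3   0.27 -3.72] M [-0.008  0.016 -0.066] op 0.132
t 10.7 p [ 0.6475 -0.0629  0.4754] yaw -0.0401 F [-0.26  0.46 -3.44] M [ 0.034  0.028 -0.016] op 0.132
```

View pics/c9.png

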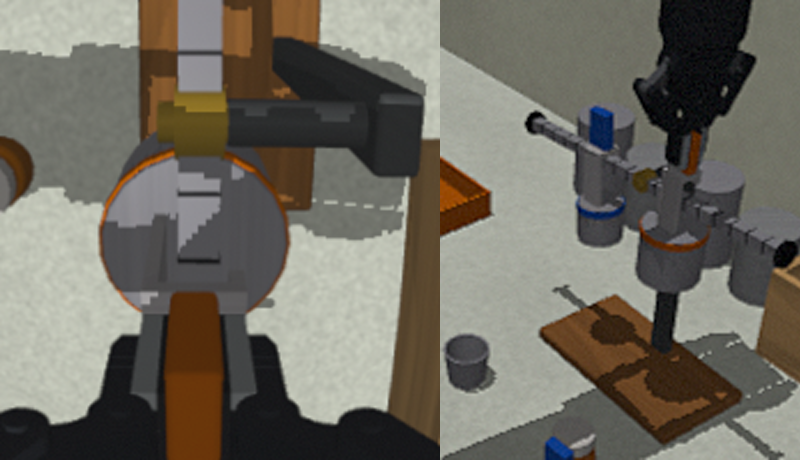

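>>> apply_moves([
  [[0.15,0,-0.5,0,0.5],[0.15,0,-1,0,0.5],[0.15,0,-1.5,0,0.5],[0.15,0,-1.9,0,0.5],[0.15,0,-2.2,0,0.5],[0.15,0,-2.5,0,0.5],[0.15,0,-2.8,0,0.5],[0.15,0,-2.8,0,0.5]],
])

```text
time_s: 11.5
position: [0.649, -0.0632, 0.4477]
tcp_rot: [1.0, -0.02, -0.003, 0.003]
ft_force: [-1.1, -1.9, 0.5]
opening: 0.135
```

```bash
cat >> h.py <<'E'
def look(k,wr=(100,330,180,400),sr=(80,280,240,420)):
    st();w=snap('wrist','w%s'%k);s=snap('side','s%s'%k);st()
    a=cv2.resize(w[wr[0]:wr[1],wr[2]:wr[3]],None,fx=2,fy=2,interpolation=2);b=cv2.resize(s[sr[0]:sr[1],sr[2]:sr[3]],(414,460),interpolation=2)
    cv2.imwrite('pics/c%s.png'%k,np.hstack([a[:460],b])[:, :800])
E
python3 -c "
from h import *
look(10)"
```

```text
t 11.5 p [ 0.649  -0.0632  0.4477] yaw -0.0402 F [-1.08 -1.9   0.47] M [-0.359  0.196 -0.002] op 0.135
t 11.6 p [ 0.649  -0.0631  0.4479] yaw -0.0402 F [-1.64 -1.93  0.08] M [-0.309  0.243  0.014] op 0.135
```

View pics/c10.png

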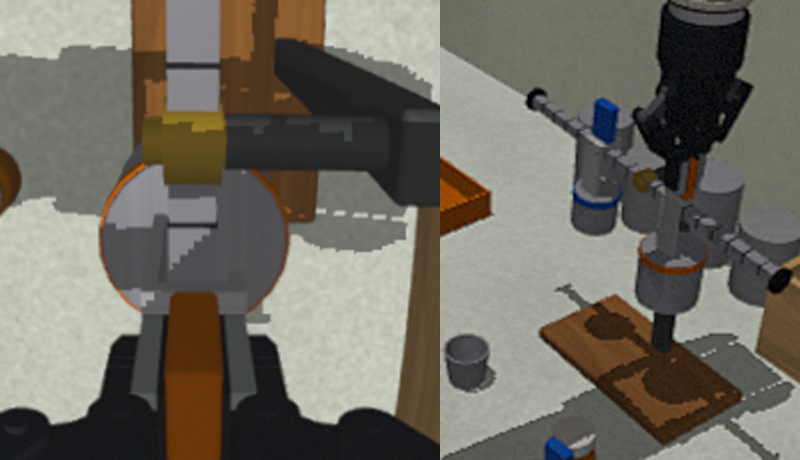

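>>> apply_moves([
  [[0,0,0,0,1.6],[0,0,0,0,2],[0,0,0,0,2.6],[0,0,0,0,3],[0,0,0,0,4],[0,0,0,0,4],[0,0,1.5,0,4],[0,0,4,0,4]],
])

```text
time_s: 12.4
position: [0.6486, -0.0631, 0.4866]
tcp_rot: [1.0, -0.02, -0.006, 0.003]
ft_force: [0.1, 0.3, 1.3]
opening: 0.466
```

>>> apply_moves([
  [[0,0,3,0,5],[-2,-2,3,0,5],[-6,-4,3,0.05,5],[-11,-6,2,0.1,5],[-16,-8,0,0.15,5],[-20,-9,-3,0.2,5],[-22.5,-9.5,-6,0.2,5],[-22.5,-9.5,-7.5,0.2,5]],
])

```text
time_s: 13.2
position: [0.4188, -0.1579, 0.4084]
tcp_rot: [0.997, 0.079, -0.008, 0.002]
ft_force: [0.1, 0.2, -1.3]
opening: 0.586
```

```bash
python3 -c "
from h import *
st();w=snap('wrist','w11');s=snap('side','s11')
cv2.imwrite('pics/c11.png',cv2.resize(s[80:230,250:420],None,fx=4,fy=4,interpolation=2))
tab(w,'b',.146)"
```

```text
t 13.2 p [ 0.4188 -0.1579  0.4084] yaw 0.1575 F [ 0.13  0.25 -1.28] M [ 0.014 -0.016 -0.03 ] op 0.586
[281 184  17  44 631] [288.5 205.3] ((427.843505859375, -153.74380493164062), (12.066429138183594, 34.30778503417969), 9.398518562316895) [ 0.42743796 -0.15336041]
[134 379  49  32 901] [158.  394.3] ((314.3146667480469, -414.7725524902344), (91.43498992919922, 34.880558013916016), 59.57125473022461) [ 0.3169349 -0.4111939]
```

View pics/c11.png

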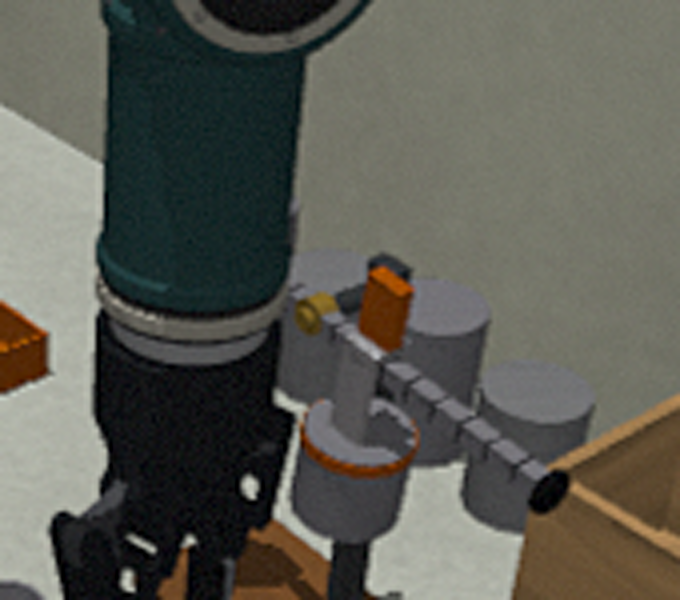

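View pics/w11.png

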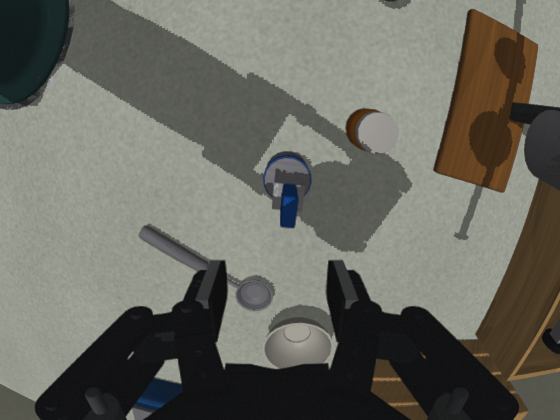

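```bash
python3 -c "
from h import *
print(barang(None,(387.25,202.75)))
im=cv2.imread('pics/w11.png');cv2.imwrite('pics/w11z.png',cv2.resize(im[140:240,240:340],None,fx=6,fy=6,interpolation=2))"
```

```text
[(np.float64(0.0797), array([0.3, 0.1]))]
```

View pics/w11z.png

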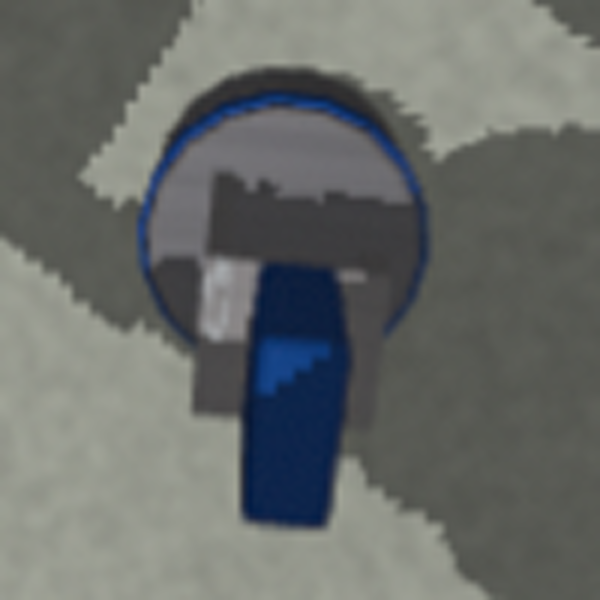

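```bash
python3 -c "
from h import *
P=np.array([wonz((240+a/6,140+b/6),.146)[:2] for a,b in((254,336),(348,340),(243,520),(328,525))]);print(P,P.mean(0))
for i,j in((0,2),(1,3)):
  v=P[i]-P[j];print(np.arctan2(-v[0],v[1]))"
```

```text
[[ 0.42158948 -0.14679901]
 [ 0.43324674 -0.14538916]
 [ 0.42427187 -0.1714385 ]
 [ 0.43520508 -0.17033916]] [ 0.42857829 -0.15849146]
0.1084382278896101
0.07833004799380806
```

>>> apply_moves([
  [[0.85,0,-3,-0.055,5],[0.85,0,-6,-0.055,5],[0.85,0,-9,-0.055,5],[0.85,0,-12.5,-0.055,5],[0.85,0,-12.5,-0.055,5],[0.85,0,-12.5,-0.055,0.5],[0.85,0,-12.5,-0.055,0.5],[0.85,0,-12.5,-0.055,0.5]],
], force=30)

```text
time_s: 14.1
position: [0.4315, -0.1584, 0.2873]
tcp_rot: [0.999, 0.052, -0.005, 0.003]
ft_force: [1.0, -0.2, -1.0]
opening: 0.137
```

>>> apply_moves([
  [[0,0,0,0,0.5],[0,0,0,0,0.5],[0,0,1,0,0.5],[0,0,5,-0.05,0.5],[0,1,9,-0.1,0.5],[0,5,13,-0.14,0.5],[0,10,17,-0.14,0.5],[0,15,20,-0.14,0.5]],
])

```text
time_s: 14.9
position: [0.4311, -0.0316, 0.4747]
tcp_rot: [1.0, -0.019, -0.004, 0.003]
ft_force: [2.0, 1.0, -1.1]
opening: 0.138
```

```bash
python3 -c "
from h import *
look(12)"
```

```text
t 14.9 p [ 0.4311 -0.0316  0.4747] yaw -0.0385 F [ 2.04  1.03 -1.1 ] M [ 0.016 -0.079  0.058] op 0.138
t 15.0 p [ 0.432  -0.029   0.4776] yaw -0.0315 F [ 0.8  -0.94 -0.85] M [-0.042 -0.037  0.035] op 0.131
```

View pics/c12.png

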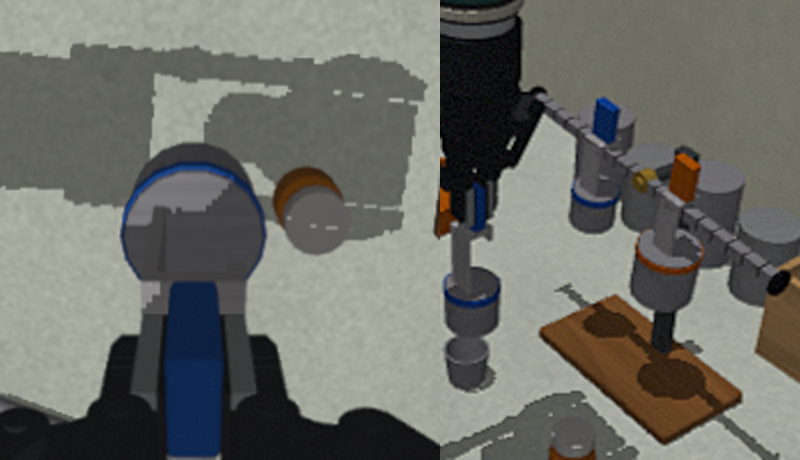

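>>> apply_moves([
  [[0,4,0.3,-0.01,0.5],[2,8,0.3,-0.01,0.5],[6,11,0.3,-0.01,0.5],[10,13.1,0.3,-0.01,0.5],[13.3,13.1,0.3,-0.01,0.5],[13.3,13.1,0.3,-0.01,0.5],[13.3,13.1,0.3,-0.01,0.5],[13.3,13.1,0.3,-0.01,0.5]],
])

```text
time_s: 15.8
position: [0.5643, 0.1014, 0.4803]
tcp_rot: [1.0, -0.021, -0.001, 0.002]
ft_force: [-0.3, -0.4, -1.2]
opening: 0.132
```

```bash
python3 -c "
from h import *
look(13,(80,310,240,460))"
```

```text
t 15.8 p [0.5643 0.1014 0.4803] yaw -0.0421 F [-0.3  -0.44 -1.25] M [ 0.025 -0.01  -0.022] op 0.132
t 15.9 p [0.5641 0.1014 0.4808] yaw -0.0422 F [ 0.08  0.01 -0.72] M [-0.015  0.013  0.03 ] op 0.133
```

View pics/c13.png

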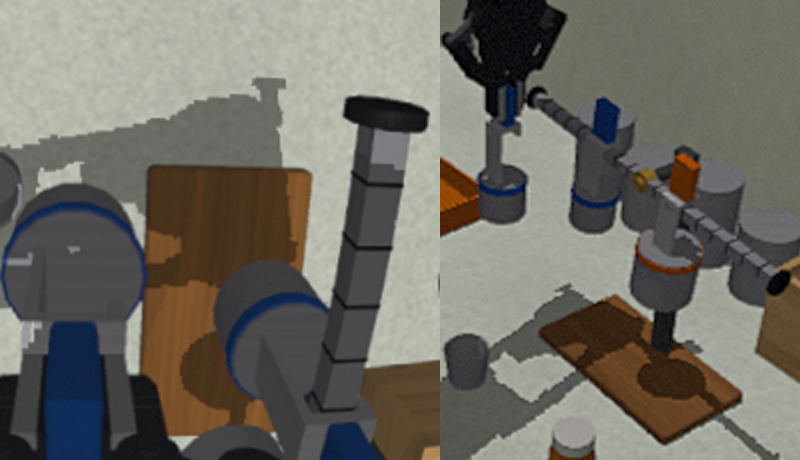

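>>> apply_moves([
  [[1.5,0,0,0,0.5],[3.5,0,0,0,0.5],[5.5,0,0,0,0.5],[7.5,0,0,0,0.5],[9.1,0,0,0,0.5],[9.1,0,0,0,0.5],[9.1,0,0,0,0.5],[9.1,0,0,0,0.5]],
])

```text
time_s: 16.7
position: [0.6546, 0.1014, 0.481]
tcp_rot: [1.0, -0.021, -0.0, 0.002]
ft_force: [0.1, 0.6, -1.3]
opening: 0.134
```

```bash
python3 -c "
from h import *
look(14)"
```

```text
t 16.7 p [0.6546 0.1014 0.481 ] yaw -0.0421 F [ 0.11  0.6  -1.28] M [-0.02   0.001 -0.012] op 0.134
t 16.8 p [0.6545 0.1014 0.4813] yaw -0.042 F [-0.1  -0.45 -0.13] M [0.002 0.052 0.047] op 0.133
```

View pics/c14.png

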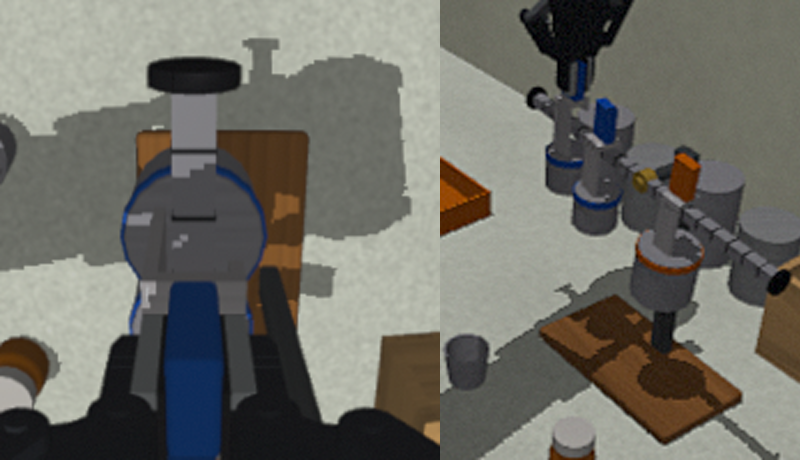

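>>> apply_moves([
  [[0,0,-0.7,0,0.5],[0,0,-1.3,0,0.5],[0,0,-1.8,0,0.5],[0,0,-2.2,0,0.5],[0,0,-2.5,0,0.5],[0,0,-2.8,0,0.5],[0,0,-3.1,0,0.5],[0,0,-3.2,0,0.5]],
])

```text
time_s: 17.6
position: [0.6545, 0.1015, 0.449]
tcp_rot: [1.0, -0.021, -0.0, 0.002]
ft_force: [0.1, 1.0, -0.0]
opening: 0.134
```

```bash
python3 -c "
from h import *
look(15)"
```

```text
t 17.6 p [0.6545 0.1015 0.449 ] yaw -0.042 F [ 0.07  1.   -0.03] M [ 0.098  0.032 -0.031] op 0.134
t 17.7 p [0.6545 0.1015 0.4492] yaw -0.0419 F [-0.53  1.12  0.34] M [ 0.041  0.119 -0.052] op 0.137
```

View pics/c15.png

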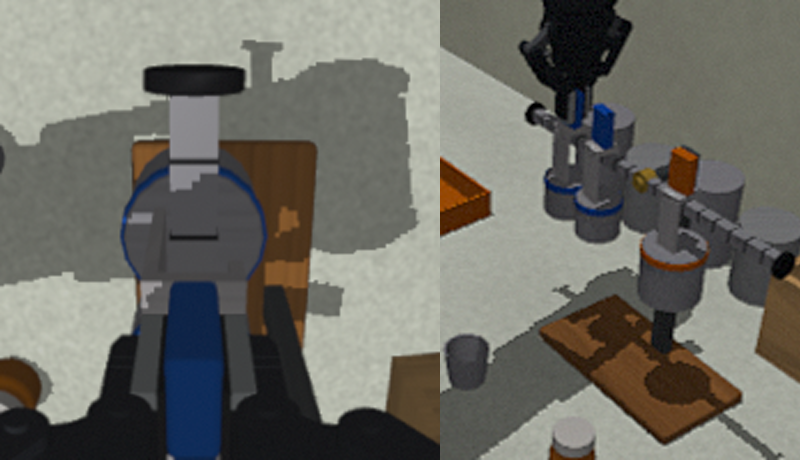

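>>> apply_moves([
  [[0,0,-0.2,0,0.5],[0,0,-0.3,0,0.5],[0,0,-0.3,0,0.5],[0,0,-0.3,0,1.6],[0,0,-0.3,0,2],[0,0,-0.3,0,2.6],[0,0,-0.3,0,4],[0,0,-0.3,0,4]],
])

```text
time_s: 18.5
position: [0.6546, 0.1015, 0.4463]
tcp_rot: [1.0, -0.021, -0.0, 0.002]
ft_force: [-0.2, 0.3, 0.0]
opening: 0.466
```

>>> apply_moves([
  [[0,0,0,0,4],[0,0,0,0,4],[0,0,2,0,4],[0,0,5,0,4],[-3,-1,8,0,4],[-8,-2,8,0,4],[-12,-4,8,0,4],[-14,-5,8,0,4]],
])

```text
time_s: 19.3
position: [0.5118, 0.0507, 0.527]
tcp_rot: [1.0, -0.021, 0.0, 0.002]
ft_force: [-0.0, 0.3, 0.8]
opening: 0.469
```

```bash
python3 -c "
from h import *
look(16,(80,310,240,460))
s=cv2.imread('pics/s16.png');cv2.imwrite('pics/c16s.png',cv2.resize(s[80:230,250:420],None,fx=4,fy=4,interpolation=2))"
```

```text
t 19.3 p [0.5118 0.0507 0.527 ] yaw -0.042 F [-0.04  0.32  0.78] M [-0.008  0.03   0.049] op 0.469
t 19.4 p [0.5122 0.0506 0.5273] yaw -0.0431 F [0.38 0.16 0.85] M [ 0.016 -0.041  0.006] op 0.47
```

View pics/c16s.png

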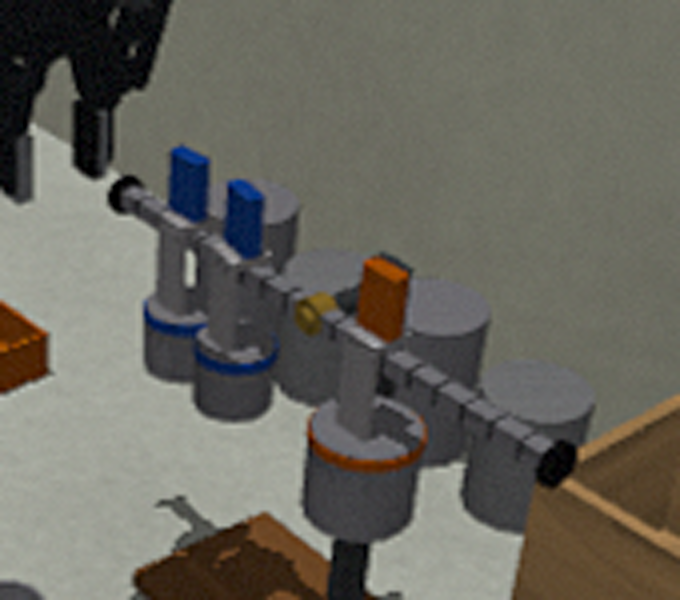

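View pics/w16.png

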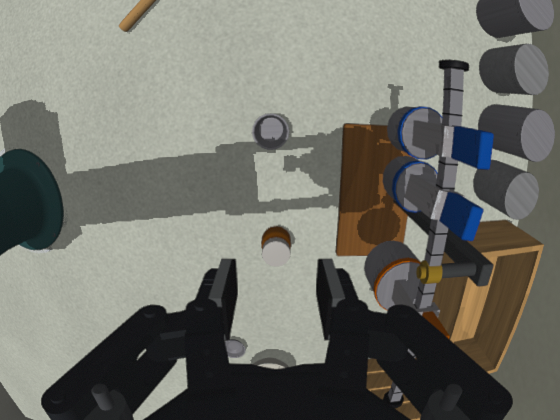

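```bash
cat >> h.py <<'E'
def discs(im,thr=45):
    g=cv2.cvtColor(im,cv2.COLOR_BGR2GRAY);out=[]
    for (a,b,c,d) in ((112,145,272,290),(183,212,378,398)):
        m=(g[a:b,c:d]<thr).astype(np.uint8);k,l,s,ce=cv2.connectedComponentsWithStats(m)
        i=1+np.argmax(s[1:,4]);out.append(ce[i]+[c,a]);print(s[i],(ce[i]+[c,a]).round(2))
    return out
E
python3 -c "
from h import *
for f in('side0','s6','s16'):
  d=discs(cv2.imread('pics/%s.png'%f));print(f,barang(*d))"
```

```text
[ 5 11  9  9 36] [279.89 126.56]
[ 6  8 11 13 90] [388.48 196.79]
side0 [(np.float64(0.017), array([1., 0.])), (np.float64(-0.005), array([0.6, 0.1]))]
[ 5 17  8  9 29] [279.69 132.52]
[ 7  2 11 12 92] [389.73 190.01]
s6 [(np.float64(-0.0738), array([ 1.2, -0. ])), (np.float64(-0.0959), array([0.5, 0.1]))]
[ 0  0  3 12 36] [273.  117.5]
[ 6  7 10 12 89] [388.65 195.66]
s16 [(np.float64(0.1428), array([8.6, 1.2])), (np.float64(-0.0203), array([0.7, 0.1]))]
```

```bash
cat >> h.py <<'E'
def d2(im):
    g=cv2.cvtColor(im,cv2.COLOR_BGR2GRAY).astype(float);out=[]
    for (a,b,c,d),T in (((114,143,275,290),60),((184,211,380,397),45)):
        w=np.clip(T-g[a:b,c:d],0,None);
        m=(w>0).astype(np.uint8);k,l,s,ce=cv2.connectedComponentsWithStats(m);i=1+np.argmax(s[1:,4]);w=w*(l==i)
        yy,xx=np.mgrid[a:b,c:d];out+=[ (w*xx).sum()/w.sum(),(w*yy).sum()/w.sum(),s[i,4]]
    return np.array(out)
E
python3 -c "
from h import *
for i in range(3): s=snap('side','s17_%d'%i);print(d2(s).round(2))
for f in('side0','s2','s6','s16'): print(f,d2(cv2.imread('pics/%s.png'%f)).round(2))
st()"
```

```text
[280.42 128.12  64.   388.7  195.55  89.  ]
[280.41 128.08  60.   388.71 195.6   90.  ]
[280.37 128.01  57.   388.72 195.54  88.  ]
side0 [280.84 127.23  65.   388.46 196.76  90.  ]
s2 [280.73 127.1   60.   388.46 196.83  88.  ]
s6 [279.72 132.25  35.   389.65 190.11  92.  ]
s16 [280.31 127.95  58.   388.75 195.55  89.  ]
t 19.55 p [0.515  0.0516 0.5265] yaw -0.0422 F [ 0.36  0.54 -0.15] M [0.028 0.026 0.033] op 0.472
```

>>> apply_moves([
  [[3,-4,0,0,4],[6,-8,0,0,4],[10,-11.5,0,0,4],[13.4,-11.5,-1,0,4],[13.4,-11.5,-2.5,0,4],[13.4,-11.5,-4,0,4],[13.4,-11.5,-5.8,0,4],[13.4,-11.5,-7.5,0,4]],
])

```text
time_s: 20.35
position: [0.6485, -0.0625, 0.4497]
tcp_rot: [1.0, -0.021, -0.0, 0.002]
ft_force: [0.2, -0.1, -0.6]
opening: 0.471
```

```bash
python3 -c "
from h import *
look(18)"
```

```text
t 20.35 p [ 0.6485 -0.0625  0.4497] yaw -0.0411 F [ 0.16 -0.07 -0.59] M [0.019 0.004 0.011] op 0.471
t 20.45 p [ 0.6477 -0.0626  0.4474] yaw -0.0412 F [-0.71  0.36 -0.62] M [ 0.016  0.054 -0.068] op 0.467
```

View pics/c18.png

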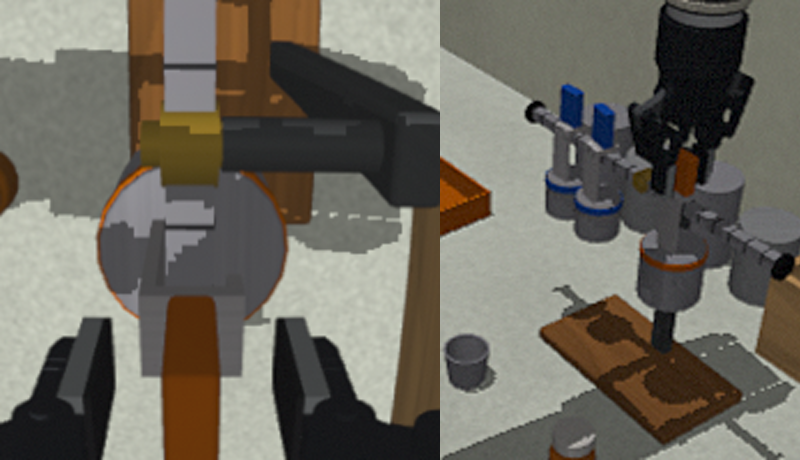

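>>> apply_moves([
  [[0,0,0.3,0,4],[0,0,0.3,0,2],[0,0,0.3,0,0.8],[0,0,0.3,0,0.8],[0,0,0.3,0,0.8],[0,-0.2,0.3,0,0.8],[0,-0.4,0.3,0,0.8],[0,-0.55,0.3,0,0.8]],
], force=20)

```text
time_s: 21.25
position: [0.6477, -0.068, 0.4505]
tcp_rot: [1.0, -0.021, -0.003, 0.001]
ft_force: [-0.1, 2.5, 1.0]
opening: 0.137
```

```bash
python3 -c "
from h import *
look(19);print(d2(cv2.imread('pics/s19.png')).round(2))"
```

```text
t 21.25 p [ 0.6477 -0.068   0.4505] yaw -0.0412 F [-0.13  2.54  1.04] M [ 0.513 -0.059 -0.009] op 0.137
t 21.35 p [ 0.6477 -0.0682  0.4503] yaw -0.0414 F [0.66 2.56 1.55] M [ 0.363 -0.048  0.047] op 0.134
[280.09 124.72  40.   388.06 198.56  89.  ]
```

View pics/c19.png

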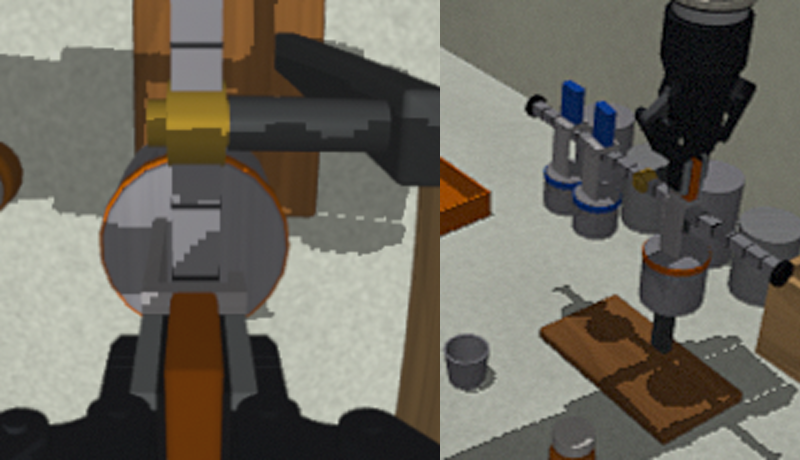

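>>> apply_moves([
  [[0,0,0,0,1.6],[0,0,0,0,2],[0,0,0,0,2.6],[0,0,0,0,4],[0,0,0,0,4],[0,0,1,0,4],[0,0,3,0,4],[0,0,6,0,4]],
])

```text
time_s: 22.15
position: [0.6473, -0.0682, 0.5093]
tcp_rot: [1.0, -0.021, -0.005, 0.001]
ft_force: [1.1, 0.6, 0.3]
opening: 0.471
```

>>> apply_moves([
  [[-2,3,3,0,4],[-5,6,3,0,4],[-9,10,3,0,4],[-14,12,3,0,4],[-14,12,3,0,4],[-14,12,3,0,4],[-14,12,3,0,4],[-14,12,3,0,4]],
])

```text
time_s: 22.95
position: [0.5085, 0.0512, 0.5395]
tcp_rot: [1.0, -0.021, -0.004, 0.001]
ft_force: [-0.5, -0.5, -0.2]
opening: 0.469
```

```bash
python3 -c "
from h import *
look(20,(80,310,240,460));print(d2(cv2.imread('pics/s20.png')).round(2))
for i in range(3): print(d2(snap('side','s20_%d'%i)).round(2))"
```

```text
t 22.95 p [0.5085 0.0512 0.5395] yaw -0.0424 F [-0.48 -0.47 -0.21] M [-0.035  0.041 -0.033] op 0.469
t 23.05 p [0.5085 0.0511 0.5391] yaw -0.0426 F [ 0.04  0.17 -1.  ] M [ 0.077 -0.009 -0.029] op 0.469
[280.55 126.98  62.   388.47 196.8   90.  ]
[280.59 126.99  61.   388.42 196.83  89.  ]
[280.5  126.93  61.   388.43 196.83  89.  ]
[280.52 126.92  63.   388.45 196.82  89.  ]
```

View pics/c20.png

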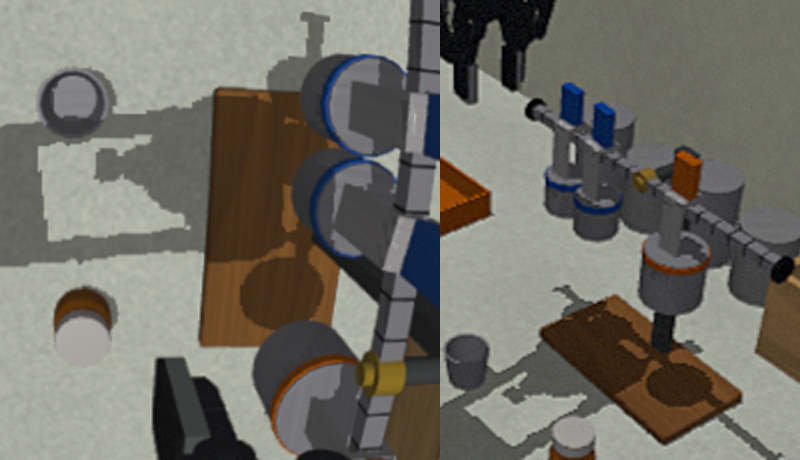

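>>> apply_moves([
  [[-2,0,0,0,4],[-4,0,0,0,4],[-4,0,0,0,4],[-4,0,0,0,4],[-4,0,0,0,4],[-4,0,0,0,4],[-4,0,0,0,4],[-4,0,0,0,4]],
])

```text
time_s: 24.0
position: [0.4684, 0.0514, 0.5387]
tcp_rot: [1.0, -0.021, -0.005, 0.001]
ft_force: [0.8, -0.1, 0.8]
opening: 0.469
```

```bash
python3 -c "
from h import *
s=snap('side','s21');t=snap('top','t21');print(d2(s).round(2));st()
cv2.imwrite('pics/c21.png',np.vstack([cv2.resize(s[80:230,250:420],(560,400),interpolation=2),cv2.resize(t[110:160,195:380],(560,180),interpolation=2)]))"
```

```text
[280.58 127.04  62.   388.46 196.78  90.  ]
t 24.1 p [0.4682 0.0513 0.5388] yaw -0.0423 F [ 0.93 -0.27  0.  ] M [0.029 0.029 0.05 ] op 0.467
```

View pics/c21.png

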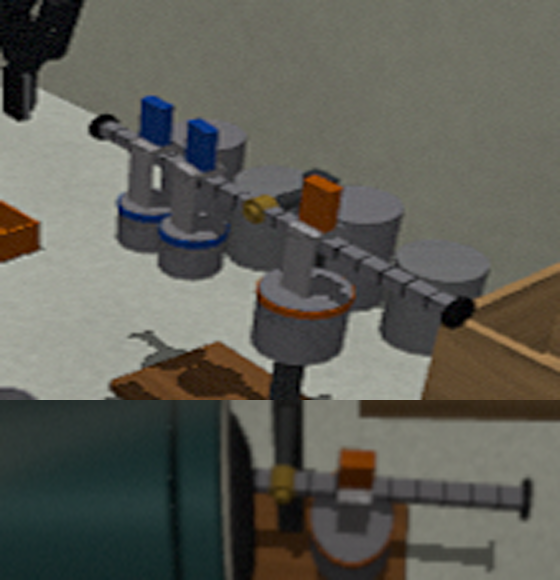

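The picture shows all three tins hanging square on the bar and the gripper clear of them. The end discs sit at (280.6, 127.0) and (388.5, 196.8), against (280.8, 127.2) and (388.5, 196.8) for the empty bar, so the bar is level and still. I'm handing the job in.

```bash
python3 -c "
from h import *
print(robot.job_done())"
```

```text
the job is handed in; nothing more can be done
None
```

I hung the first small tin about 60 mm left of the middle, the big tin about 45 mm right, and the second small tin about 120 mm left. The bar then rested about 0.015 rad left-down, so I gripped the big tin and slid it about 5.5 mm outward. I let go, backed off and handed the job in at about 24 s of the 72 s.

- **Level:** In the last pictures, over about 1 s, the bar's end discs were within about 0.2 px of their positions on the empty bar. That puts the bar about 0.001 to 0.003 rad from level, and it was still. This assumes the empty bar was exactly level at the start; two views of it gave about +0.003 rad.
- **Tipping:** The largest tip I saw was about 0.09 rad, with only the first small tin on. I only saw the bar in still pictures, not throughout the moves.
- **Hooks and grip:** All three hooks looked seated square on the bar, and the gripper was open and clear of everything. Contact force between tin and bar is not measured directly. The wrist force stayed within about 5 N at each reading.
- **Bystanders:** I worked clear of them and nothing looked disturbed, but I did not measure their positions at the end.
- **Weights:** The wrist force sensor was too noisy (about ±0.7 N) to weigh the small tins. I used the bar's tip angles for those and read about 0.37 kg for the big tin. The left disc's reading varied by about 0.1 to 0.2 px between pictures, about 0.002 to 0.003 rad.

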